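# Try the crate lid's batten for square

### The job

Check the batten on the crate lid with the square: pick the square up, set it down with its stock flush along the lid's front edge (the long edge facing the robot), well to the right of the batten with the blade lying over the lid, then slide it left along that edge, keeping the stock flush, until the blade comes up against the batten's side. Leave it there, let go, and do not shift the jar, tape roll, bowl or spare slat.

Things in the scene. Friction and masses are not known exactly. Their poses are not given: they have to be found in the camera images.
- square: Loose bench square, 0.55 kg, an L from above. Stock: dark steel bar, 140 long (y), 30 wide (x), 46 mm high, standing on the bench right (-y) of the lid. Blade: bright strip 150 x 36 x 4 mm along +x from the stock's +y end, underside 17 mm up (2 mm over the lid). Origin: centre of the stock's underside. Grip the stock's 30 mm width at mid-length, fingertips over 23 mm up to clear blade and lid.
- heel (a point): point on the square at the blade's end of the stock: on the stock's inner face (the face the blade sticks out of), at its lower edge; in the square's frame (15, 70, 0) mm. The blade's outer (+y) edge is in line with it.
- toe (a point): point at the other end of the stock's inner face, lower edge; in the square's frame (15, -70, 0) mm
- blade_tip (a point): point on the blade's outer (+y) edge at its tip; in the square's frame (165, 70, 19) mm
- lid: Crate lid: pale board fixed on the bench, 180 mm deep (x), 300 mm wide (y), 15 mm thick, three small steel hold-down blocks behind its far edge. Origin: centre of its underside; x points away from the robot, z up. Its front edge, where the stock goes, is the face at x = -90 mm.
- batten: Darker wooden bar fixed across the lid's top, left (+y) of its middle, parallel to the lid's x: 180 mm long (x, ends level with the lid's edges), 40 mm wide (y), 20 mm high. Origin: centre of its underside, 15 mm above the bench. The blade goes against its right side, the face at y = -20 mm.
- jar: Bystander: glazed brown jar, bulging, 88 mm wide, 100 mm high; origin: centre of its underside, z up
- tape_roll: Bystander: roll of packing tape lying flat, 100 mm across, 48 mm high; origin: centre of its underside
- bowl: Bystander: small glazed bowl, 100 mm across the rim, 50 mm high; origin: centre of its underside
- slat: Bystander: spare loose batten lying on the bench at the far left (+y), 180 x 40 x 20 mm; origin: centre of its underside, x along it

How it is judged:
On the way, in this order (a step that is already met when the one before it is completed fails the run):
1. stock flush on the lid's front edge (both ends within 2 mm, underside under 6 mm above the bench), blade over the lid, its outer edge more than 30 mm right of the batten, for 0.3 s (x of heel in the frame of lid between -0.092 and -0.08 m and x of toe in the frame of lid between -0.092 and -0.08 m and z of each of heel, toe in the frame of lid below 0.006 m and angle between square's own z axis and vertical below 0.05 rad and y of heel in the frame of lid above -0.1 m and y of heel in the frame of batten below -0.05 m), for 0.3 s.
2. slid along the edge: 8 to 25 mm short of the batten the stock is still flush (both ends within 2 mm, underside under 6 mm above the bench) (x of heel in the frame of lid between -0.092 and -0.08 m and x of toe in the frame of lid between -0.092 and -0.08 m and z of each of heel, toe in the frame of lid below 0.006 m and angle between square's own z axis and vertical below 0.05 rad and y of heel in the frame of batten between -0.045 and -0.028 m), for 0.1 s.
3. the blade's outer edge is up against the batten's right side (within 2.5 mm at heel and tip) with the stock still flush (x of heel in the frame of lid between -0.092 and -0.08 m and x of toe in the frame of lid between -0.092 and -0.08 m and z of each of heel, toe in the frame of lid below 0.006 m and angle between square's own z axis and vertical below 0.05 rad and y of each of heel, blade_tip in the frame of batten above -0.0225 m), for 0.2 s.
At the end, for the whole second after the job is handed in: The released square stands at rest on the bench on its stock, both ends of the stock's inner face within 2 mm of the lid's front edge, and the blade's outer edge within 2.5 mm of the batten's right side at heel and tip; the robot touches nothing (all of step 3 and y of heel in the frame of batten below -0.015 m and z of each of heel, toe in the frame of lid below 0.0025 m and linear speed of square below 0.01 m/s and contact force between the fingers and square below 0.1 N).
It fails at once if the jar, tape roll, bowl or spare slat is shifted by more than 20 mm (distance of any of jar, tape_roll, bowl, slat from where it was at the start of the episode above 0.02 m).
It fails at once if the square is pushed against the lid or the batten with more than 40 N (contact force between square and lid above 40 N or contact force between square and batten above 40 N).
It also fails if it takes over 61 s, if anything falls off the work surface, if the arm or the gripper's body presses on something with over 40 N, if the wrist force passes 120 N, or if a joint passes its speed limit or range.

### The arm

A 7-joint arm with a two-finger parallel gripper is mounted at the origin on the work surface. World frame = base frame: x ahead of the robot, y to its left, z up, the work surface at z = 0. Lengths are in m, angles in rad, forces in N, time in s.
With the tool pointing down it reaches from about 0.4 to 0.85 m from the base axis. Payload 4.5 kg.
Tool frame: the origin (TCP) lies between the finger pads; the fingertips stand 22 mm ahead of it and the grasp point (between the pads) lies 3 mm ahead of it; z points along the fingers, y is the line along which they close (so a half turn about z gives the same grasp; the last joint's range is limited). The gripper opens to 88 mm and grips with 3 to 60 N. Pads are 18 mm wide; open, the fingers measure 123 mm over their backs; the gripper's body (75 mm by 187 mm) begins 45 mm behind the grasp point.
Start: joints at [1.17, 0.689, -0.195, 1.565, 0.157, 0.902, -0.215], TCP at [0.263, -0.567, 0.261] pointing down, gripper open.
Joint ranges: [-3.01, 3.01], [-0.46, 2.08], [-1.47, 1.51], [0.13, 2.56], [-1, 4.14], [0.04, 2.09], [-2.66, 2.66]. Speed limits (rad/s): [2.57, 2.57, 3.14, 3.14, 3.14, 3.14, 3.14].

### API

Orientations are given as a unit quaternion [w, x, y, z].
In Python, from cell import arm, read_camera, workorder gives the robot as it stands.
- The arm moves only by the tool arm_command, never from a script. Its argument "plan" is a list of rows, each a list of 4 numbers: the shift along the tool's x, y, z as a fraction of full scale, then the turn about the tool's z as a fraction of full scale. In form: [[tx, ty, tz, yaw], ...]. A call has 1 to 10 rows; each row is the pose to reach, as a shift and turn from the pose commanded when the call began, along the tool's axes at that moment, turning the shorter way round; what a row does not reach only later rows make up. Full scale, the value 1, is 500 mm for a shift and 2 pi rad for a turn. A row lasts 1/12 s, in which the tool goes at most 41.7 mm and 7.16 degrees, less where a joint would pass 70% of its speed; a pose out of reach is approached as far as the arm can. A call with a number of a shift or a turn outside -1 to 1 is refused whole. A call with a gripper value outside its range is refused whole. "claw" is the opening, from -1 (shut) to 1 (fully open), set as the call begins (left out, the last holds). The fingers move at their own pace and stop on an object; the grip force is fixed at half the most. Time passes only in rows, so rows that repeat a pose let the fingers close. It gives the time, the measured TCP pose, the force, the opening and the grip force at its end, in the units of the state.
- arm.sense(): the state, without advancing time (a new reading comes with each control period).
- read_camera(name): name is "side" or "top" or "wrist"; returns a dict with "pixels" (420x560x3 uint8, red, green, blue), "intrinsics" (3x3 intrinsics, pixels), "pose" (4x4, takes a point from camera to world coordinates). Camera axes: x right, y down, z forward; pixel columns grow to the right and rows downward; lengths in m; the calibration is good to about 2 mm. A picture is of the moment at which its call begins. There is no depth.
- workorder.job_done(): hands the job in; it is judged then, once.
The state is a dict: "t": time; "joint_pos": joint angles; "qvel": joint speeds; "joint_torque": joint torques, N m; "position": TCP position; "orientation": TCP orientation; "force": force on the tool from outside, world axes, zero at the start; "moment": the same for the moment, N m; "grip_width": finger opening in m; "finger_force": force on a finger pad.
Only numpy, scipy, OpenCV 4.12 (cv2) and the standard library are available. Lean on these libraries where they do the work, as an engineer would, in place of code of your own. Each camera call takes 0.05 s, during which the arm holds its last target. There are 200 camera calls.

## Working session

There is one attempt and no reset: what is moved stays moved. The work goes in short steps, Python scripts to look and compute and a tool call to move; the robot and the scene stay as the last step left them, time stands still between calls to the robot, and variables do not carry over. Pictures are saved under pics/ and viewed, at most 10 in all, crops included, and the job is handed in when it is done.

Besides the shell and the picture viewer there is one more tool, called after "Call:" as name(argument=value, ...), one argument or row to a line, values as JSON. arm_command: Moves the arm, as the interface text tells. Its arguments: {"type":"object","properties":{"plan":{"type":"array"},"claw":{"type":"number"}},"required":["plan"]}

```bash
mkdir -p pics; ls
cat > h.py <<'E'
import numpy as np, cv2
from cell import arm, read_camera, workorder
def snap(name,fn=None):
    r=read_camera(name); np.savez('pics/'+(fn or name)+'.npz',**{k:np.array(v) for k,v in r.items()})
    cv2.imwrite('pics/'+(fn or name)+'.png',cv2.cvtColor(np.array(r['pixels']),cv2.COLOR_RGB2BGR)); return r
def load(fn): return dict(np.load('pics/'+fn+'.npz'))
def ray(r,u,v,z):
    K=np.array(r['intrinsics']);T=np.array(r['pose']);d=T[:3,:3]@np.linalg.solve(K,[u,v,1.]);o=T[:3,3]
    return o+d*(z-o[2])/d[2]
def proj(r,p):
    K=np.array(r['intrinsics']);T=np.array(r['pose']);c=T[:3,:3].T@(np.array(p)-T[:3,3]);q=K@c;return q[:2]/q[2]
E
python3 - <<'E'
from h import *
for n in ['top','side']:
    r=snap(n); print(n,r['intrinsics'],np.round(r['pose'],3))
s=arm.sense(); print({k:np.round(v,3) for k,v in s.items()})
E
```

```text
pics
top [[389.72624864   0.         279.62599323]
 [  0.         389.72624864 207.44104258]
 [  0.           0.           1.        ]] [[-0.    -0.988  0.156  0.377]
 [-1.     0.002  0.008 -0.017]
 [-0.008 -0.156 -0.988  1.199]
 [ 0.     0.     0.     1.   ]]
side [[463.68637769   0.         274.10960575]
 [  0.         463.68637769 207.91010251]
 [  0.           0.           1.        ]] [[-0.924 -0.251  0.289  0.158]
 [-0.383  0.583 -0.716  0.957]
 [ 0.011 -0.772 -0.635  0.902]
 [ 0.     0.     0.     1.   ]]
{'t': np.float64(0.1), 'joint_pos': array([ 1.17 ,  0.69 , -0.194,  1.566,  0.157,  0.903, -0.215]), 'qvel': array([ 0.001, -0.004, -0.001, -0.003,  0.   , -0.002, -0.001]), 'joint_torque': array([-2.0000e-03, -5.2850e+01, -1.2710e+00, -1.5383e+01, -5.3000e-02,
        2.0000e-03,  0.0000e+00]), 'position': array([ 0.263, -0.566,  0.26 ]), 'orientation': array([-0.001,  0.976,  0.216, -0.   ]), 'force': array([-0.088,  0.189,  0.511]), 'moment': array([ 0.006,  0.01 , -0.01 ]), 'finger_force': np.float64(0.0), 'grip_width': np.float64(0.088)}
```

View pics/top.png

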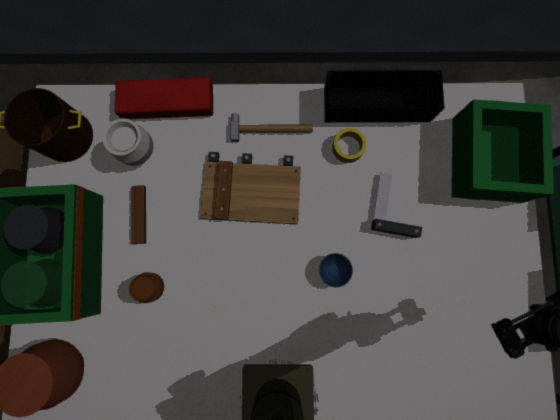

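View pics/side.png

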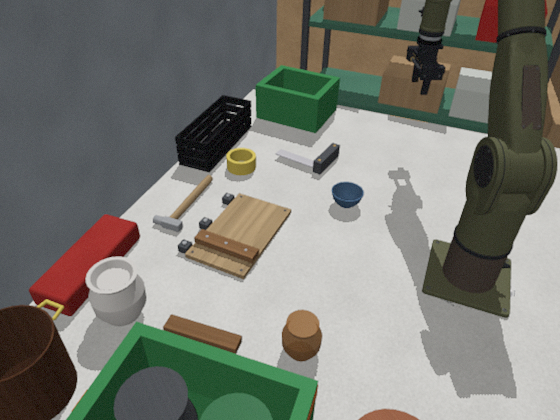

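The top view shows the square with its stock around (397,229) and blade up to (383,174), and the lid from (203,163) to (300,222) with the batten around x≈223. The side view agrees. I'll enlarge both next.

Run:
```python
from h import *
im=cv2.imread('pics/top.png')
def crop(x,y,w,h,s):
    c=cv2.resize(im[y:y+h,x:x+w],None,fx=s,fy=s,interpolation=cv2.INTER_CUBIC)
    c=cv2.convertScaleAbs(c,alpha=1.5)
    for i in range(0,w,10):
        cv2.line(c,(i*s+s//2,0),(i*s+s//2,5 if 0 else h*s),(255,255,0),1) if i%20==0 else None
        cv2.putText(c,str(x+i),(i*s,10),0,.35,(0,0,255),1)
    for j in range(0,h,10):
        if j%20==0: cv2.line(c,(0,j*s+s//2),(w*s,j*s+s//2),(255,255,0),1)
        cv2.putText(c,str(y+j),(0,j*s+s//2),0,.35,(0,0,255),1)
    return c
cv2.imwrite('pics/lid.png',crop(196,150,112,80,7))
cv2.imwrite('pics/sq.png',crop(360,166,70,76,7))
```

```text
(no output)
```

View pics/lid.png

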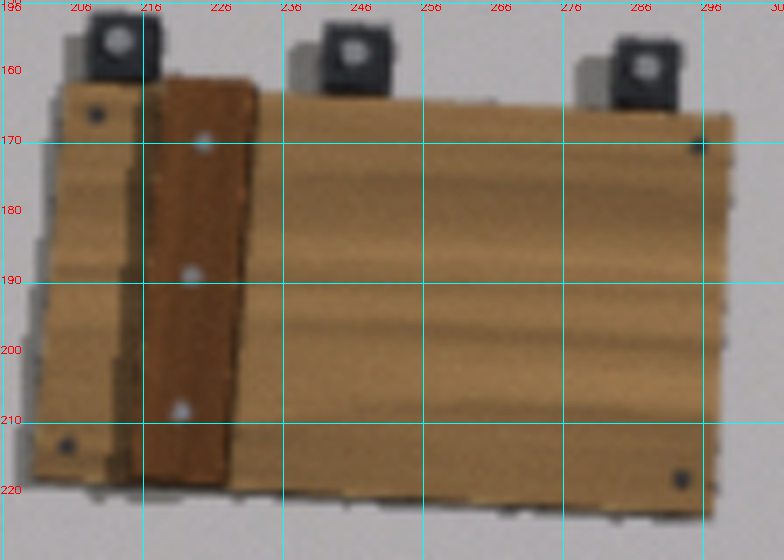

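View pics/sq.png

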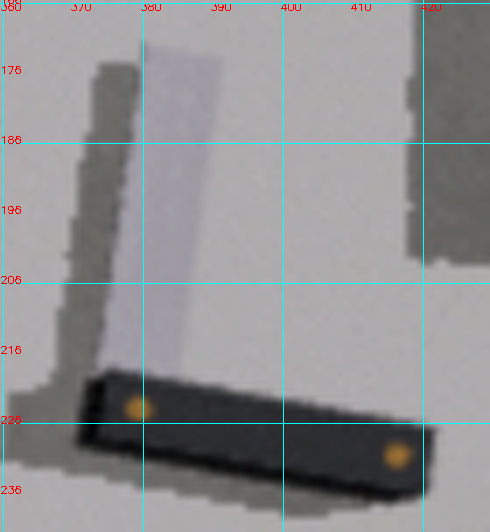

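The crops show the lid's top corners at about (204.6,161.5), (300.2,165.9), (297.2,222) and (200.5,218), and the batten's right top edge from (232.2,162) to (228.4,219). The stock's far top edge runs from (375.2,218.4) to (421.5,226.6). The blade's tip corner is at (379.9,171.6).

Run:
```python
from h import *
r=load('top')
c=lambda x0,y0,x,y:(x/7+x0-.5,y/7+y0-.5)
def P(n,o,x,y,z):
    p=ray(r,*c(*o,x,y),z);print(n,np.round(p*1000,1));return p[:2]
L=(196,150);S=(360,166)
fl=P('fl',L,64,84,.015);fr=P('fr',L,733,115,.015);nr=P('nr',L,712,510,.015);nl=P('nl',L,35,478,.015)
bf=P('bf',L,257,88,.035);bn=P('bn',L,230,487,.035)
a=P('stock far L',S,110,370,.046);b=P('stock far R',S,434,428,.046);d=P('nearR',S,428,492,.046);e=P('nearL',S,97,440,.046);t=P('tip',S,143,43,.021);t2=P('tipR',S,222,56,.021)
n=np.linalg.norm
print('lid w',n(fl-fr),n(nl-nr),'d',n(fl-nl),n(fr-nr),'bat',n(bf-bn),'stock',n(a-b),n(a-e),n(b-d),'blade',n(t-a),n(t-t2))
ang=lambda v:np.degrees(np.arctan2(v[1],v[0]))
print('ang lid',ang(fl-fr)-90,ang(nl-nr)-90,ang(fl-nl),ang(bf-bn),'square',ang(a-b)-90,ang(t-a))
print('lidc',(fl+fr+nl+nr)/4,'stockc',(a+b+d+e)/4)
```

```text
fl [710.2 228.   15. ]
fr [695.2 -71.7  15. ]
nr [517.7 -61.   15. ]
nl [532.2 235.4  15. ]
bf [702.6 138.7  35. ]
bn [525.5 147.   35. ]
stock far L [ 525.7 -291.9   46. ]
stock far R [ 500.8 -427.8   46. ]
nearR [ 473.7 -423.7   46. ]
nearL [ 495.8 -285.3   46. ]
tip [ 674.7 -318.    21. ]
tipR [ 668.7 -352.7   21. ]
lid w 0.30005864254078596 0.2967889156498013 d 0.17822474319000264 0.17780588856972776 bat 0.17723384450429988 stock 0.13813099384461808 0.030585008156600833 0.027403565770643065 blade 0.15130035700246952 0.035118526591016705
ang lid -2.8795671740510613 -2.7983228417459145 -2.3883867075989555 -2.689903514187686 square -10.394466303328016 -9.946643043595783
lidc [0.61382075 0.08267411] stockc [ 0.49898173 -0.3571698 ]
```

```bash
cat >> h.py <<'E'
from scipy.spatial.transform import Rotation as Ro
def go(x,y,z,yaw,s=None):
    "yaw (deg) = world direction of tool y"
    s=s or arm.sense(); q=s['orientation']; R=Ro.from_quat([q[1],q[2],q[3],q[0]]).as_matrix()
    d=R.T@(np.array([x,y,z])-s['position'])/.5
    c=np.degrees(np.arctan2(R[1,1],R[0,1])); t=-((yaw-c+180)%360-180)/360
    print('tcp',np.round(s['position'],4),'yaw',round(c,2),'tilt',np.round(R[:,2],4),'cmd',np.round(d,4),round(t,4),'F',np.round(s['force'],1),'w',round(float(s['grip_width']),4)); return d
E
python3 - <<'E'
from h import *
go(.499,-.357,.17,-10.2)
r=load('top');print(ray(r,336,270,.03),ray(r,146,288,.05))
E
```

```text
tcp [ 0.263  -0.5664  0.26  ] yaw -65.08 tilt [-9.0e-04  1.5e-03 -1.0e+00] cmd [ 0.6045 -0.1806  0.1802] -0.1525 F [-0.1  0.2  0.5] w 0.0884
[ 0.37398392 -0.17408366  0.03      ] [0.32267728 0.37970465 0.05      ]
```

Call:
arm_command(
  plan=[
    [0.6045,-0.1806,0.18,-0.1525],
    [0.6045,-0.1806,0.18,-0.1525],
    [0.6045,-0.1806,0.18,-0.1525],
    [0.6045,-0.1806,0.18,-0.1525],
    [0.6045,-0.1806,0.18,-0.1525],
    [0.6045,-0.1806,0.18,-0.1525],
    [0.6045,-0.1806,0.18,-0.1525],
    [0.6045,-0.1806,0.18,-0.1525],
    [0.6045,-0.1806,0.18,-0.1525],
    [0.6045,-0.1806,0.18,-0.1525],
  ],
  claw=1,
)

```text
t: 0.93
position: [0.5009, -0.3547, 0.1698]
orientation: [-0.001, 0.766, 0.643, 0.001]
force: [-0.2, -1.1, -0.2]
grip_width: 0.0882
finger_force: 0.0
```

Run:
```python
from h import *
go(.499,-.357,.17,-10.2)
r=snap('wrist','w1'); go(.499,-.357,.17,-10.2);print(np.round(r['pose'],3),r['intrinsics'][0])
for p in [(.499,-.357,.046)]: print(proj(r,p))
```

```text
tcp [ 0.5009 -0.3547  0.1698] yaw -9.92 tilt [-5.0e-04  2.5e-03 -1.0e+00] cmd [-0.0051 -0.0029 -0.0005] 0.0008 F [-0.2 -1.1 -0.2] w 0.0882
tcp [ 0.4991 -0.3573  0.1701] yaw -10.16 tilt [-1.6e-03  3.0e-04 -1.0e+00] cmd [ 0.0005 -0.0003  0.0002] 0.0001 F [ 0.5 -1.  -0.1] w 0.0884
[[ 0.985 -0.162 -0.054  0.514]
 [-0.171 -0.935 -0.311 -0.274]
 [-0.     0.316 -0.949  0.294]
 [ 0.     0.     0.     1.   ]] [291.12780341   0.         275.7049224 ]
[274.69071655 212.27000703]
```

View pics/w1.png

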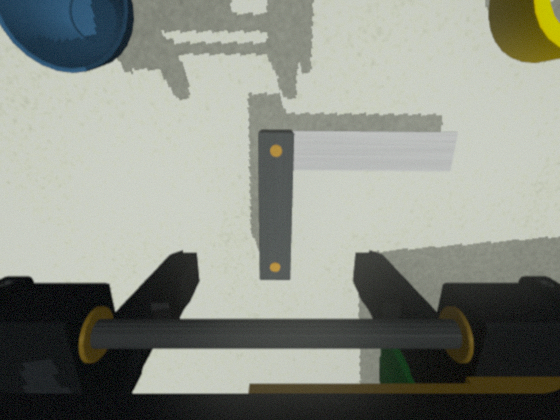

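The wrist view shows the stock's top corners at about (259,130), (294,130), (291,279) and (260,279), and the blade tip corners at (457,131) and (452,171). The stock sits between the fingers.

Run:
```python
from h import *
r=load('w1')
g=cv2.cvtColor(r['pixels'],cv2.COLOR_RGB2GRAY)
def sub(u,v):
    return u,v
pts=[ray(r,*p,.046)[:2] for p in [(259.5,130.5),(293.5,130.5),(291,278.5),(260.5,278.5)]]
b=[ray(r,*p,.021)[:2] for p in [(457,131.5),(452,171)]]
print(np.round(pts,4),np.round(b,4)); n=np.linalg.norm
print(n(pts[0]-pts[1]),n(pts[1]-pts[2]),n(pts[3]-pts[2]),n(b[0]-b[1]),'c',sum(pts)/4)
a=lambda v:np.degrees(np.arctan2(v[1],v[0]));print(a(pts[1]-pts[2])-90,a(pts[0]-pts[3])-90,a(b[0]-pts[1]),a(b[0]-b[1])-90)
for row in (160,200,240,265): print(row,g[row,250:305:1].tolist()) if row==200 else None
```

```text
[[ 0.4989 -0.2848]
 [ 0.5265 -0.2896]
 [ 0.5029 -0.4269]
 [ 0.4737 -0.4218]] [[ 0.6736 -0.3175]
 [ 0.6698 -0.3535]]
0.027972146485170428 0.13925118957092186 0.029697917853270205 0.036214338487886376 c [ 0.50049468 -0.35576596]
-9.747898171259592 -10.45794730642335 -10.715078698024435 -6.092054905942632
200 [156, 145, 135, 137, 136, 132, 134, 131, 117, 94, 87, 87, 89, 87, 87, 90, 87, 86, 88, 90, 91, 88, 86, 90, 87, 87, 91, 89, 90, 92, 88, 84, 87, 91, 88, 86, 92, 85, 90, 88, 87, 99, 152, 192, 204, 201, 202, 202, 203, 203, 202, 202, 205, 203, 206]
```

Call:
arm_command(
  plan=[
    [-0.002,0.002,0.08,0],
    [-0.002,0.002,0.15,0],
    [-0.002,0.002,0.2,0],
    [-0.002,0.002,0.225,0],
    [-0.002,0.002,0.244,0],
    [-0.002,0.002,0.244,0],
    [-0.002,0.002,0.244,0],
  ],
)

```text
t: 1.57
position: [0.5004, -0.3598, 0.0496]
orientation: [0.001, 0.767, 0.641, 0.0]
force: [0.9, -0.3, 0.6]
grip_width: 0.0879
finger_force: 0.0
```

Call:
arm_command(
  plan=[
    [0,0,0,0],
    [0,0,0,0],
    [0,0,0,0],
    [0,0,0,0],
    [0,0,0,0],
    [0,0,0,0],
    [0,0,0,0],
    [0,0,0,0],
    [0,0,0,0],
    [0,0,0,0],
  ],
  claw=-1,
)

```text
t: 2.4
position: [0.4999, -0.3587, 0.0487]
orientation: [-0.0, 0.767, 0.642, -0.0]
force: [-0.5, 0.5, 0.6]
grip_width: 0.0293
finger_force: 30.0
```

Run:
```python
from h import *
go(.499,-.357,.17,-10.2)
```

```text
tcp [ 0.4999 -0.3587  0.0487] yaw -10.19 tilt [-7.e-04  1.e-04 -1.e+00] cmd [ 0.0031 -0.0025 -0.2427] 0.0 F [-0.5  0.5  0.6] w 0.0293
```

Run:
```python
from h import *
go(.495,.0157,.13,-2.75)
```

```text
tcp [ 0.4999 -0.3587  0.0487] yaw -10.19 tilt [-7.e-04  1.e-04 -1.e+00] cmd [ 0.7353 -0.1422 -0.1626] -0.0207 F [-0.5  0.5  0.6] w 0.0293
```

Call:
arm_command(
  plan=[
    [0,0,-0.02,0],
    [0,0,-0.06,0],
    [0,0,-0.11,0],
    [0.03,-0.005,-0.15,0],
    [0.08,-0.015,-0.163,0],
    [0.14,-0.027,-0.163,-0.003],
    [0.2,-0.039,-0.163,-0.006],
    [0.26,-0.05,-0.163,-0.009],
    [0.32,-0.062,-0.163,-0.012],
    [0.38,-0.073,-0.163,-0.015],
  ],
)

```text
t: 3.23
position: [0.497, -0.164, 0.1303]
orientation: [-0.0, 0.736, 0.677, -0.0]
force: [0.3, -0.6, -5.9]
grip_width: 0.0297
finger_force: 30.0
```

Run:
```python
from h import *
go(.495,.0157,.13,-2.75)
```

```text
tcp [ 0.497  -0.164   0.1303] yaw -4.74 tilt [-1.2e-03  1.0e-04 -1.0e+00] cmd [ 0.3578 -0.0336  0.0007] -0.0055 F [ 0.3 -0.6 -5.9] w 0.0297
```

Call:
arm_command(
  plan=[
    [0.06,-0.006,0,-0.002],
    [0.12,-0.012,0,-0.004],
    [0.18,-0.018,0,-0.0055],
    [0.24,-0.024,0,-0.0055],
    [0.3,-0.03,0,-0.0055],
    [0.335,-0.0325,0,-0.0055],
    [0.358,-0.0336,0,-0.0055],
    [0.358,-0.0336,0,-0.0055],
    [0.358,-0.0336,0,-0.0055],
  ],
)

```text
t: 3.98
position: [0.4959, 0.0137, 0.1302]
orientation: [0.0, 0.724, 0.69, -0.001]
force: [0.2, -0.6, -7.2]
grip_width: 0.03
finger_force: 30.0
```

Run:
```python
from h import *
go(.495,.0157,.062,-2.75)
```

```text
tcp [0.4959 0.0137 0.1302] yaw -2.8 tilt [-6.0e-04 -1.2e-03 -1.0e+00] cmd [ 0.0041 -0.002   0.1364] -0.0001 F [ 0.2 -0.6 -7.2] w 0.03
```

Lower to just above the lid, then look.

Call:
arm_command(
  plan=[
    [0.004,-0.002,0.03,0],
    [0.004,-0.002,0.07,0],
    [0.004,-0.002,0.11,0],
    [0.004,-0.002,0.13,0],
    [0.004,-0.002,0.136,0],
    [0.004,-0.002,0.136,0],
    [0.004,-0.002,0.136,0],
  ],
)

```text
t: 4.57
position: [0.4955, 0.0157, 0.0627]
orientation: [0.0, 0.725, 0.689, 0.0]
force: [-0.5, 0.3, -5.9]
grip_width: 0.0298
finger_force: 30.0
```

Run:
```python
from h import *
r=snap('wrist','w2');go(.498,.0157,.049,-2.75)
c=cv2.resize(r['pixels'][40:300,180:560],None,fx=2,fy=2,interpolation=cv2.INTER_CUBIC)
cv2.imwrite('pics/w2c.png',cv2.cvtColor(c,cv2.COLOR_RGB2BGR))
```

```text
tcp [0.4958 0.016  0.063 ] yaw -2.86 tilt [ 1.4e-03 -1.0e-04 -1.0e+00] cmd [-0.0003  0.0045  0.028 ] -0.0003 F [ 0.7 -0.2 -5.9] w 0.0294
```

View pics/w2c.png

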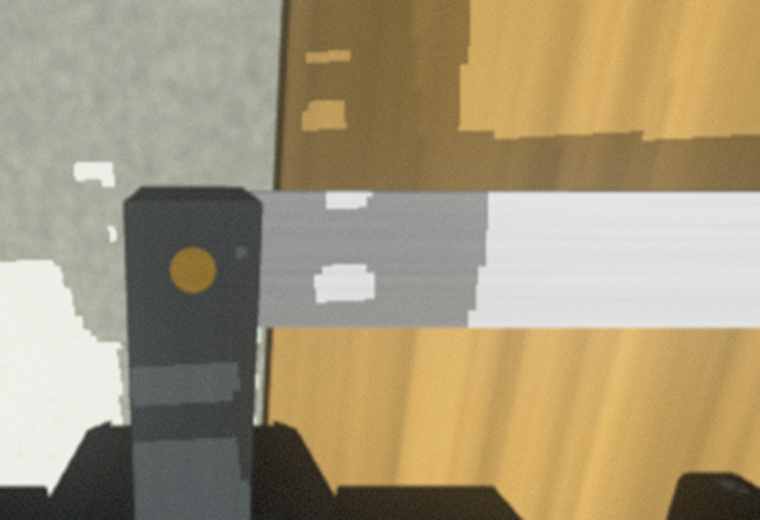

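The wrist view shows the lid's front top edge running from about (324,40) to (314,250) in full-image pixels. The stock is just in front of it with a small gap, and the blade lies over the lid.

Run:
```python
from h import *
r=load('w2')
f=lambda x,y:((x+.5)/2+180-.5,(y+.5)/2+40-.5)
p=[ray(r,*f(*q),.015)[:2] for q in [(289,0),(280,185),(269,420)]]
s=[ray(r,*f(*q),.046+.0137)[:2] for q in [(262,203),(252,500)]]
b=[ray(r,*f(*q),.021+.0137)[:2] for q in [(265,191),(758,191)]]
a=lambda v:np.degrees(np.arctan2(v[1],v[0]))
print(np.round(p,4),a(p[0]-p[2])-90);print(np.round(s,4),a(s[0]-s[1])-90);print(np.round(b,4),a(b[1]-b[0]))
u=(p[0]-p[2])/np.linalg.norm(p[0]-p[2]);n=np.array([u[1],-u[0]])
print('gap',[(p[2]-q)@n for q in s])
```

```text
[[0.526  0.1326]
 [0.5236 0.0861]
 [0.52   0.0121]] -2.859218312539312
[[0.5133 0.0858]
 [0.51   0.0123]] -2.5845934318667645
[[0.517  0.0863]
 [0.6419 0.0801]] -2.812709419496072
gap [np.float64(0.010321487422897133), np.float64(0.009969112835769916)]
```

Call:
arm_command(
  plan=[
    [0,0,0.01,0],
    [0,0,0.018,0],
    [0,0,0.024,0],
    [0,0,0.028,0],
    [0,0,0.028,0],
    [0,0.005,0.028,0],
    [0,0.01,0.028,0],
    [0,0.014,0.028,0],
    [0,0.017,0.028,0],
    [0,0.017,0.028,0],
  ],
)

```text
t: 5.45
position: [0.5007, 0.0158, 0.0486]
orientation: [-0.001, 0.724, 0.69, -0.003]
force: [-6.9, 0.1, 6.0]
grip_width: 0.03
finger_force: 30.0
```

Run:
```python
from h import *
go(.506,.0157,.049,-2.8)
```

```text
tcp [0.5007 0.0158 0.0486] yaw -2.77 tilt [-0.0056 -0.0015 -1.    ] cmd [ 0.0003  0.0107 -0.001 ] 0.0001 F [-6.9  0.1  6. ] w 0.03
```

Call:
arm_command(
  plan=[
    [0,0,-0.001,0],
    [0,0,-0.002,0],
    [0,0,-0.002,0],
    [0,0,-0.002,0],
  ],
)

```text
t: 5.78
position: [0.5043, 0.016, 0.0491]
orientation: [0.0, 0.724, 0.69, 0.0]
force: [-0.6, 0.3, -5.5]
grip_width: 0.0299
finger_force: 30.0
```

Run:
```python
from h import *
r=snap('wrist','w3')
go(.506,.0157,.049,-2.8)
c=cv2.resize(r['pixels'][80:280,200:400],None,fx=3,fy=3,interpolation=cv2.INTER_CUBIC)
cv2.imwrite('pics/w3c.png',cv2.cvtColor(c,cv2.COLOR_RGB2BGR))
```

```text
tcp [0.5041 0.0161 0.049 ] yaw -2.81 tilt [ 6.e-04  0.e+00 -1.e+00] cmd [-0.0006  0.0037  0.0001] -0.0 F [ 0.1  0.2 -6.1] w 0.0301
```

View pics/w3c.png

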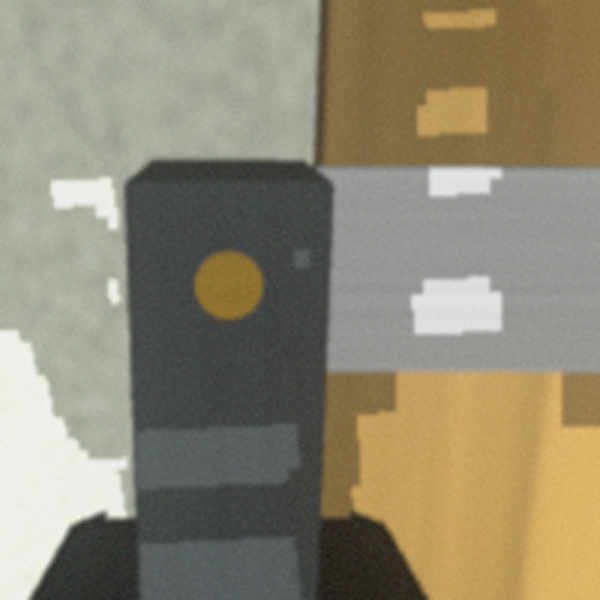

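The stock is close to the edge, with under 2 mm left to close, and it hangs just free of the bench. Next I'll press gently against the edge.

Call:
arm_command(
  plan=[
    [0,0.002,0,0],
    [0,0.004,0,0],
    [0,0.004,0,0],
    [0,0.004,0,0],
  ],
)

```text
t: 6.17
position: [0.5052, 0.016, 0.0491]
orientation: [-0.0, 0.724, 0.69, -0.0]
force: [-1.6, 0.8, -6.0]
grip_width: 0.0299
finger_force: 30.0
```

Call:
arm_command(
  plan=[
    [0,0.001,0,0],
    [0,0.002,0,0],
    [0,0.002,0,0],
    [0,0.002,0,0],
  ],
)

```text
t: 6.5
position: [0.5054, 0.016, 0.0491]
orientation: [-0.001, 0.724, 0.69, -0.001]
force: [-3.9, 2.8, -5.1]
grip_width: 0.0294
finger_force: 30.0
```

Run:
```python
from h import *
s=arm.sense();go(.506,.0157,.049,-2.8,s);print(s['moment'])
```

```text
tcp [0.5054 0.016  0.0491] yaw -2.8 tilt [-2.3e-03 -3.0e-04 -1.0e+00] cmd [-0.0005  0.0012  0.0001] -0.0 F [-3.9  2.8 -5.1] w 0.0294
[ 0.25823631  1.03648543 -0.250401  ]
```

Call:
arm_command(
  plan=[
    [0,0,0,0],
    [0,0,0,0],
    [0,0,0,0],
    [0.008,0,0,0],
    [0.016,0,0,0],
    [0.024,0,0,0],
    [0.032,0,0,0],
    [0.04,0,0,0],
    [0.04,0,0,0],
  ],
)

```text
t: 7.25
position: [0.5065, 0.0356, 0.049]
orientation: [-0.0, 0.724, 0.69, -0.001]
force: [-5.6, -0.0, -6.2]
grip_width: 0.0296
finger_force: 30.0
```

Run:
```python
from h import *
s=arm.sense();go(.506,.0157,.049,-2.8,s);print(s['moment'])
```

```text
tcp [0.5065 0.0356 0.049 ] yaw -2.8 tilt [-0.0024 -0.0015 -1.    ] cmd [-0.0399  0.0009  0.0001] -0.0 F [-5.6 -0.  -6.2] w 0.0296
[-0.09533591  1.16999778 -0.27172167]
```

Call:
arm_command(
  plan=[
    [0.008,0,0,0],
    [0.016,0,0,0],
    [0.024,0,0,0],
    [0.032,0,0,0],
    [0.04,0,0,0],
    [0.044,0,0,0],
    [0.044,0,0,0],
  ],
)

```text
t: 7.83
position: [0.5077, 0.0575, 0.049]
orientation: [-0.0, 0.724, 0.69, -0.001]
force: [-4.2, -0.6, -6.5]
grip_width: 0.0297
finger_force: 30.0
```

Run:
```python
from h import *
r=snap('wrist','w4')
s=arm.sense();go(.506,.0157,.049,-2.8,s);print(s['moment'])
c=cv2.resize(r['pixels'][20:240,200:560],None,fx=2.2,fy=2.2,interpolation=cv2.INTER_CUBIC)
cv2.imwrite('pics/w4c.png',cv2.cvtColor(c,cv2.COLOR_RGB2BGR))
```

```text
tcp [0.5077 0.0575 0.049 ] yaw -2.82 tilt [-0.002  -0.0012 -1.    ] cmd [-0.0837  0.0007  0.0001] -0.0 F [-5.1 -1.4 -6.9] w 0.0298
[-0.211745    1.1378226  -0.22623522]
```

View pics/w4c.png

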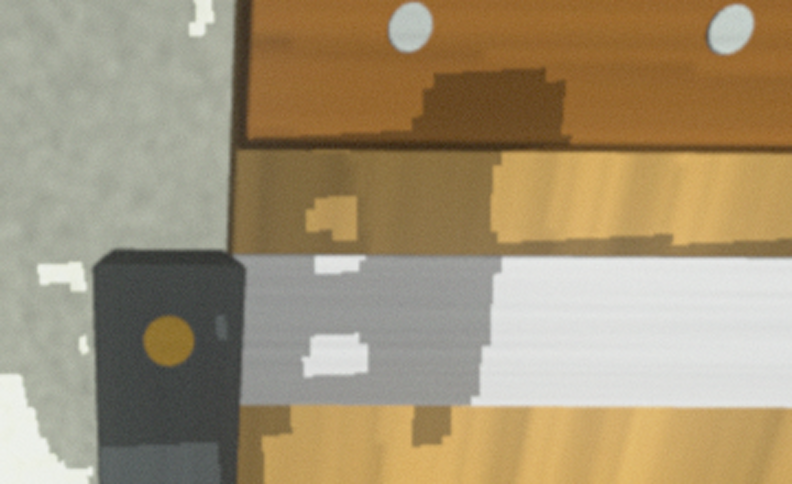

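The blade edge is at crop row 255 and the batten's base line at row 150. I'll convert that gap to millimetres.

Run:
```python
from h import *
r=load('w4')
f=lambda x,y:((x+.5)/2.2+200-.5,(y+.5)/2.2+20-.5)
P=lambda q,z:ray(r,*f(*q),z)[:2]
b=[P(q,.0215) for q in [(250,255),(785,257)]];t=[P(q,.015) for q in [(245,150),(785,152)]]
t2=[P(q,.035) for q in [(250,139),(785,147)]]
a=lambda v:np.degrees(np.arctan2(v[1],v[0]))
for x in (b,t,t2): print(np.round(x,4),a(x[1]-x[0]))
```

```text
[[0.5295 0.1279]
 [0.6521 0.1216]] -2.9452540694521883
[[0.5293 0.1507]
 [0.6521 0.1444]] -2.9443303095345077
[[0.528  0.1513]
 [0.634  0.1448]] -3.537096373539917
```

Call:
arm_command(
  plan=[
    [0.004,0,0,0],
    [0.008,0,0,0],
    [0.012,0,0,0],
    [0.016,0,0,0],
    [0.02,0,0,0],
    [0.024,0,0,0],
    [0.028,0,0,0],
    [0.032,0,0,0],
    [0.036,0,0,0],
    [0.04,0,0,0],
  ],
)

```text
t: 8.72
position: [0.5088, 0.0766, 0.049]
orientation: [0.0, 0.725, 0.689, -0.002]
force: [-4.0, -2.8, -5.5]
grip_width: 0.0296
finger_force: 30.0
```

Call:
arm_command(
  plan=[
    [0.002,0,0,0],
    [0.004,0,0,0],
    [0.006,0,0,0],
    [0.006,0,0,0],
  ],
)

```text
t: 9.05
position: [0.509, 0.0799, 0.049]
orientation: [-0.0, 0.724, 0.689, -0.001]
force: [-4.0, -1.5, -6.3]
grip_width: 0.0295
finger_force: 30.0
```

Run:
```python
from h import *
s=arm.sense();go(.506,.0803,.049,-2.8,s);print(s['moment'])
```

```text
tcp [0.509  0.0799 0.049 ] yaw -2.84 tilt [-0.0019 -0.0018 -1.    ] cmd [ 0.0004 -0.006  -0.    ] -0.0001 F [-4.  -1.5 -6.3] w 0.0295
[-0.51508346  1.01854296 -0.24019118]
```

Call:
arm_command(
  plan=[
    [0.001,0,0,0],
    [0.002,0,0,0],
    [0.002,0,0,0],
    [0.002,0,0,0],
  ],
)

```text
t: 9.38
position: [0.509, 0.0803, 0.049]
orientation: [0.0, 0.725, 0.689, -0.002]
force: [-4.6, -3.2, -5.3]
grip_width: 0.0301
finger_force: 30.0
```

Call:
arm_command(
  plan=[
    [0.001,0,0,0],
    [0.002,0,0,0],
    [0.002,0,0,0],
    [0.002,0,0,0],
  ],
)

```text
t: 9.72
position: [0.509, 0.0803, 0.049]
orientation: [0.001, 0.725, 0.689, -0.002]
force: [-4.6, -4.3, -5.5]
grip_width: 0.0299
finger_force: 30.0
```

Call:
arm_command(
  plan=[
    [0.001,0,0,0],
    [0.002,0,0,0],
    [0.002,0,0,0],
    [0.002,0,0,0],
  ],
)

```text
t: 10.05
position: [0.509, 0.0804, 0.0491]
orientation: [0.001, 0.725, 0.689, -0.003]
force: [-3.9, -6.1, -4.1]
grip_width: 0.0299
finger_force: 30.0
```

Run:
```python
from h import *
s=arm.sense();go(.506,.0803,.049,-2.8,s);print(s['moment'])
```

```text
tcp [0.509  0.0804 0.0491] yaw -2.95 tilt [-0.0028 -0.0053 -1.    ] cmd [-0.0004 -0.0059  0.0002] -0.0004 F [-3.9 -6.1 -4.1] w 0.0299
[-1.35172128  0.89381406 -0.12343274]
```

Contact with the batten: y stalled while the force rose. I'll set it down gently on the bench and check before letting go.

Call:
arm_command(
  plan=[
    [-0.001,0,0.001,0],
    [-0.002,0,0.0015,0],
    [-0.002,0,0.0015,0],
    [-0.002,0,0.0015,0],
  ],
)

```text
t: 10.38
position: [0.509, 0.0802, 0.0486]
orientation: [0.001, 0.725, 0.689, -0.002]
force: [-5.8, -5.2, -1.8]
grip_width: 0.0301
finger_force: 30.0
```

Run:
```python
from h import *
r=snap('wrist','w5')
s=arm.sense();go(.506,.0803,.049,-2.8,s);print(s['moment'])
c=cv2.resize(r['pixels'][20:240,200:560],None,fx=2.2,fy=2.2,interpolation=cv2.INTER_CUBIC)
cv2.imwrite('pics/w5c.png',cv2.cvtColor(c,cv2.COLOR_RGB2BGR))
```

```text
tcp [0.509  0.0802 0.0486] yaw -2.92 tilt [-0.0022 -0.004  -1.    ] cmd [-0.0002 -0.006  -0.0007] -0.0003 F [-5.  -5.2 -1.7] w 0.0297
[-0.96154771  1.06145624 -0.16662177]
```

View pics/w5c.png

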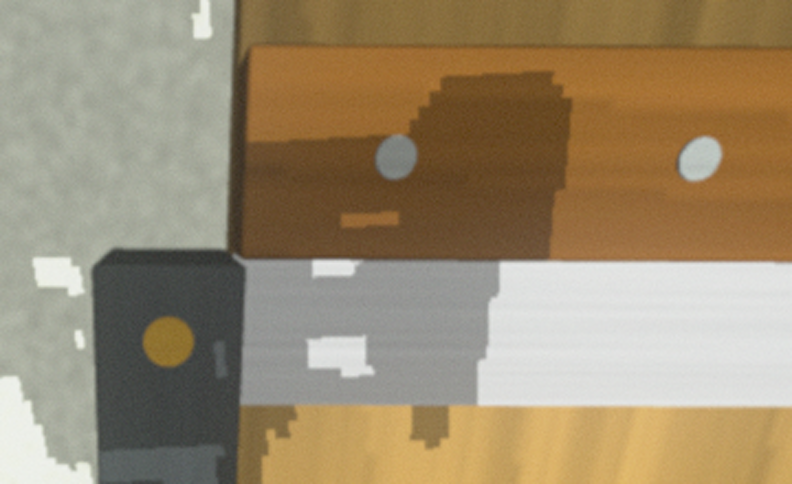

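The blade lies against the batten along its whole visible length, with no gap between heel and tip. Letting go.

Call:
arm_command(
  plan=[
    [0,0,0.0005,0],
    [0,0,0.0005,0],
    [0,0,0.0005,0],
    [0,0,0.0005,0],
    [0,0,0.0005,0],
    [0,0,0.0005,0],
    [0,0,0.0005,0],
    [0,0,0.0005,0],
  ],
  claw=1,
)

```text
t: 11.1
position: [0.5101, 0.0829, 0.0482]
orientation: [0.0, 0.724, 0.69, 0.0]
force: [0.3, 0.2, -0.5]
grip_width: 0.0807
finger_force: 0.0
```

Call:
arm_command(
  plan=[
    [0,0,-0.01,0],
    [0,0,-0.04,0],
    [0,0,-0.08,0],
    [0,0,-0.14,0],
    [0,0,-0.2,0],
    [0,0,-0.24,0],
    [0,0,-0.24,0],
    [0,0,-0.24,0],
  ],
)

```text
t: 11.77
position: [0.5105, 0.0828, 0.1694]
orientation: [0.001, 0.724, 0.689, 0.001]
force: [0.2, 0.6, -0.7]
grip_width: 0.0881
finger_force: 0.0
```

Run:
```python
from h import *
r=snap('wrist','w6')
s=arm.sense();go(.506,.0803,.049,-2.8,s)
c=cv2.resize(r['pixels'][60:360,180:560],None,fx=2,fy=2,interpolation=cv2.INTER_CUBIC)
cv2.imwrite('pics/w6c.png',cv2.cvtColor(c,cv2.COLOR_RGB2BGR))
```

```text
tcp [0.5098 0.0826 0.1683] yaw -2.82 tilt [ 3.e-04 -2.e-04 -1.e+00] cmd [-0.0049 -0.0074  0.2386] -0.0001 F [-0.3 -0.4 -0.1] w 0.0886
```

View pics/w6c.png

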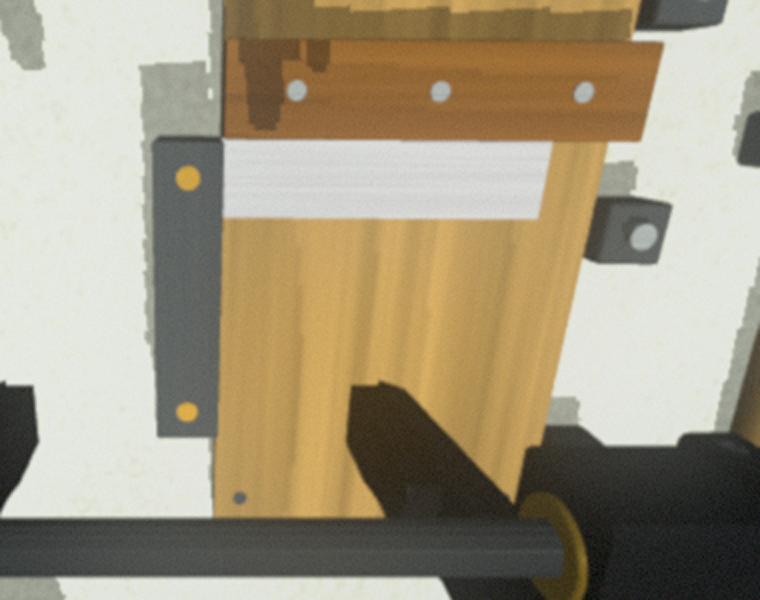

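The square now stands released: the stock is flush along the lid edge (crop x≈220, rows 138–435), and the blade is against the batten from (222,139) to (552,141). The fingers are clear. Handing in.

```bash
python3 -c "
from cell import workorder; print(workorder.job_done())"
```

```text
the job is handed in; nothing more can be done
None
```

I slid the square along the lid's front edge until its blade met the batten, let it go with the stock flush, and handed the job in at about 12 s; the hand-in returned no verdict.

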